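Slacken the left-hand blade nut of a desk fan in the poster archive

ROBOT

A 6-joint arm with a two-finger parallel gripper is mounted at the origin on the work surface. World frame = base frame: x ahead of the robot, y to its left, z up, the work surface at z = 0. Lengths are in m, angles in rad, forces in N, time in s.
With the tool pointing down it reaches from about 0.3 to 0.875 m from the base axis. Payload 6.4 kg.
Tool frame: the origin (TCP) lies between the finger pads; the fingertips stand 22 mm ahead of it and the grasp point (between the pads) lies 3 mm ahead of it; z points along the fingers, y is the line along which they close (so a half turn about z gives the same grasp; the last joint's range is limited). The gripper opens to 85 mm and grips with 20 to 120 N. Pads are 22 mm wide; open, the fingers measure 114 mm over their backs; the gripper's body (76 mm by 85 mm) begins 54 mm behind the grasp point. The pads swing forward as they close: fully open they stand 13 mm farther back than shut.
Start: joints at [-1.343, 0.181, 1.607, -0, 1.354, -0.206], TCP at [0.242, -0.522, 0.253] pointing down, gripper open.
Joint ranges: [-2.99, 2.99], [-0.89, 2.07], [0.3, 2.58], [-1.14, 4.28], [0, 2.63], [-3.12, 3.12]. Speed limits (rad/s): [2.57, 2.57, 3.01, 3.14, 3.14, 3.14].

INTERFACE

Orientations are given as a unit quaternion [w, x, y, z].
In Python, from bench import ctrl, imaging, workorder gives the robot as it stands.
- The arm moves only by the shell command python3 -m pendant 'ROWS' [OPENING]. ROWS is JSON, a list of rows, each a list of 4 numbers: the shift along the tool's x, y, z in cm, then the turn about the tool's z in degrees. In form: [[dx, dy, dz, roll], ...]. A call has 1 to 12 rows; each row is the pose to reach, as a shift and turn from the pose commanded when the call began, along the tool's axes at that moment; what a row does not reach only later rows make up. A row lasts 1/12 s, in which the tool goes at most 41.7 mm and 7.16 degrees, less where a joint would pass 70% of its speed; a pose out of reach is approached as far as the arm can. A call with a gripper value outside its range is refused whole. OPENING is the opening, from 0 (shut) to 1 (fully open), set as the call begins (- or left out, the last holds). The fingers move at their own pace and stop on an object; the grip force is fixed at half the most. Time passes only in rows, so rows that repeat a pose let the fingers close. It gives the time, the measured TCP pose, the force, the opening and the grip force at its end, in the units of the state.
- ctrl.get_obs(): the state, without advancing time (a new reading comes with each control period).
- imaging.camera(name): name is "side" or "top" or "wrist"; returns the picture (384x512x3 uint8, red, green, blue); there is no depth.
- imaging.camera_info(name): a dict with "K" (3x3 intrinsics, pixels), "k1" (the pictures are not rectified: a ray, as slopes to the right and down, at radius r is drawn at 1 + k1 r^2 times it, then the intrinsics apply), "T" (4x4, takes a point from camera to world coordinates); the wrist camera has in their place "tool_from_camera" (4x4, takes a point from camera to tool coordinates, whose origin is the TCP and whose axes are the flange's). Camera axes: x right, y up, looking along -z (the intrinsics and any distortion apply to the point x, -y, -z); pixel columns grow to the right and rows downward; lengths in m; the calibration is good to about 2 mm. A picture is of the moment at which its call begins: read the wrist's pose just before it. camera_info takes no time and is no camera call.
- workorder.hand_in(): hands the job in; it is judged then, once.
The state is a dict: "time_s": time; "q": joint angles; "dq": joint speeds; "joint_efforts": joint torques, N m; "eef_pos": TCP position; "eef_rot": TCP orientation; "wrist_force": force on the tool from outside, world axes, zero at the start; "torque": the same for the moment, N m; "opening": opening from 0.0 (shut) to 1.0 (fully open); "grasp_force": force on a finger pad.
Only numpy, scipy, OpenCV 4.12 (cv2) and the standard library are available. Lean on these libraries where they do the work, as an engineer would, in place of code of your own. Each camera call takes 0.05 s, during which the arm holds its last target. There are 200 camera calls.

TASK

Both desk fans in the poster archive lie face up with their front guards off. Take hold of the black wing nut in the middle of the fan with three broad blades and slacken it by about a quarter turn: it has a left-hand thread, so it comes loose clockwise seen from above, and if it feels solid you are turning it the wrong way. Then let go, and leave the nut of the five-bladed fan tight.

Things in the scene. Friction and masses are not known exactly. Their poses are not given: they have to be found in the camera images.
- nut3_grip (a point): Black nut in the middle of the three-bladed fan: round cap 44 mm wide, 12 high, with one upright wing 44 long, 14 thick, 36 high. Point on the vertical turning axis, inside the wing, 14 mm below its top, 22 above the cap, 134 above the desk. x along the wing, y across its thickness, z up; they turn with the nut. Fan: three broad round white blades, 190 mm across, faces up.
- nut3 (a joint): Turn of the three-bladed fan's nut, rad: 0 tight, as it starts; grows clockwise seen from above (loosening) to a stop at 3.0; does not give below 0. Steady drag 0.08 N m; stays where left. The fan stands fast and its blades are locked; guard rim at most 105 mm, blades 100 mm above the desk, so the wing stands clear of them.
- nut5_grip (a point): Black nut in the middle of the five-bladed fan: round cap 44 mm wide, 12 high, with one upright wing 44 long, 14 thick, 36 high. Point on the vertical turning axis, inside the wing, 14 mm below its top, 22 above the cap, 134 above the desk. x along the wing, y across its thickness, z up; they turn with the nut. Same fan, but five slim straight white blades.
- nut5 (a joint): Turn of the five-bladed fan's nut, rad: 0 tight, as it starts; grows clockwise seen from above (loosening) to a stop at 3.0; does not give below 0. Same nut and drag; to stay tight.
There are look-alikes about, which are no part of the job. What is shaped like the part that bears nut5_grip but blue is not meant.

How it is judged:
By the outcome, as a careful person would: the job done as asked, in the order asked, and still so for the second after the job is handed in, with the robot touching nothing.
It also fails if it takes over 32 s, if anything falls off the work surface, if the arm or the gripper's body presses on something with over 40 N, if the wrist force passes 120 N, or if a joint passes its speed limit or range.

## Working session

There is one attempt and no reset: what is moved stays moved. The work goes in short steps, Python scripts to look and compute and a shell command to move; the robot and the scene stay as the last step left them, time stands still between calls to the robot, and variables do not carry over. Pictures are saved under pics/ and viewed, at most 10 in all, crops included, and the job is handed in when it is done.

```bash
mkdir -p pics
python3 - <<'E'
from bench import ctrl, imaging
import cv2, numpy as np
for n in ("top","side"):
    im=imaging.camera(n); cv2.imwrite(f"pics/{n}0.png",im[:,:,::-1])
    i=imaging.camera_info(n); print(n,i)
print(imaging.camera_info("wrist")); o=ctrl.get_obs(); print(o["time_s"],o["eef_pos"],o["eef_rot"],o["opening"])
E
```

```text
top {'K': array([[391.96060827,   0.        , 248.51993089],
       [  0.        , 391.96060827, 187.77788007],
       [  0.        ,   0.        ,   1.        ]]), 'k1': -0.02673901063950064, 'T': array([[-0.01289135,  0.99786385, -0.06404333,  0.34924915],
       [-0.99967397, -0.01145001,  0.02282198,  0.04030308],
       [ 0.02203993,  0.06431666,  0.99768613,  1.03048458],
       [ 0.        ,  0.        ,  0.        ,  1.        ]])}
side {'K': array([[431.50904979,   0.        , 252.45752973],
       [  0.        , 431.50904979, 190.84436645],
       [  0.        ,   0.        ,   1.        ]]), 'k1': -0.14857779306856467, 'T': array([[ 0.99208231,  0.07228433, -0.10270186,  0.31216369],
       [-0.12488459,  0.6543137 , -0.74584008, -0.84038174],
       [ 0.01328668,  0.75276062,  0.65816025,  0.90563365],
       [ 0.        ,  0.        ,  0.        ,  1.        ]])}
{'K': array([[282.07050026,   0.        , 250.46252692],
       [  0.        , 282.07050026, 193.90930273],
       [  0.        ,   0.        ,   1.        ]]), 'k1': -0.003476335316483225, 'tool_from_camera': array([[-1.06522781e-04,  9.44378309e-01,  3.28861062e-01,
         8.51029917e-02],
       [ 9.99999729e-01, -1.38941158e-04,  7.22906408e-04,
        -1.59193696e-04],
       [ 7.28389468e-04,  3.28861049e-01, -9.44378039e-01,
        -1.19868335e-01],
       [ 0.00000000e+00,  0.00000000e+00,  0.00000000e+00,
         1.00000000e+00]])}
0.1 [ 0.24158339 -0.52127806  0.25247428] [-7.91237402e-04  9.76565273e-01  2.15219985e-01 -1.62537437e-05] 1.0029761809291158
```

View pics/top0.png

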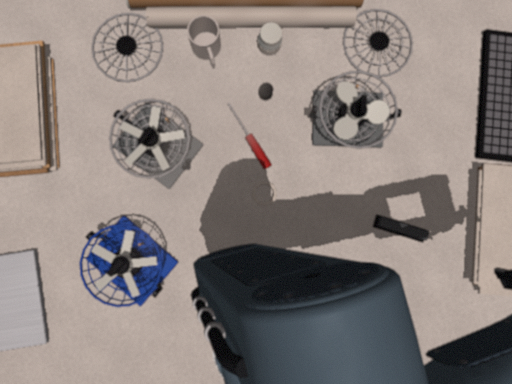

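The top view shows three fans: three broad round white blades at (355,108), a grey five-bladed one at (150,137), and a blue five-bladed one at (122,265). The two loose guards are at (126,46) and (380,41). The fan at (355,108) fits the description, so I'll enlarge it to confirm and measure its wing.

```bash
cat > h.py <<'E'
import numpy as np, cv2
from bench import ctrl, imaging
from scipy.spatial.transform import Rotation as R
def tool():
    o=ctrl.get_obs(); T=np.eye(4); w,x,y,z=o["eef_rot"]
    T[:3,:3]=R.from_quat([x,y,z,w]).as_matrix(); T[:3,3]=o["eef_pos"]; return T
def cast(uv,K,k1,T,z):
    D=np.array([k1,0,0,0.]); p=cv2.undistortPoints(np.float64(uv).reshape(-1,1,2),K,D).reshape(-1,2)
    d=np.c_[p[:,0],-p[:,1],-np.ones(len(p))]@T[:3,:3].T
    return T[:3,3]+d*((z-T[2,3])/d[:,2])[:,None]
def proj(P,K,k1,T):
    c=(np.atleast_2d(P)-T[:3,3])@T[:3,:3]; c=c*[1,-1,-1]
    return cv2.projectPoints(c,np.zeros(3),np.zeros(3),K,np.array([k1,0,0,0.]))[0].reshape(-1,2)
E
python3 - <<'E'
from h import *
a=cv2.imread("pics/top0.png"); b=cv2.imread("pics/side0.png")
i=imaging.camera_info("top"); j=imaging.camera_info("side")
P=cast([[358,106]],i["K"],i["k1"],i["T"],.134); print(P)
u=proj(P,j["K"],j["k1"],j["T"])[0]; print(u)
c=cv2.resize(a[60:160,300:410],None,fx=3.6,fy=3.6,interpolation=3)
x,y=u.astype(int); d=b[max(0,y-50):max(0,y-50)+100,max(0,x-55):max(0,x-55)+110]; print(max(0,x-55),max(0,y-50))
d=cv2.resize(d,(c.shape[1],c.shape[0]),interpolation=3)
cv2.imwrite("pics/crop1.png",np.hstack([c,d]))
E
```

```text
[[ 0.59609728 -0.23959024  0.134     ]]
[337.61167537 263.34784808]
282 213
```

View pics/crop1.png

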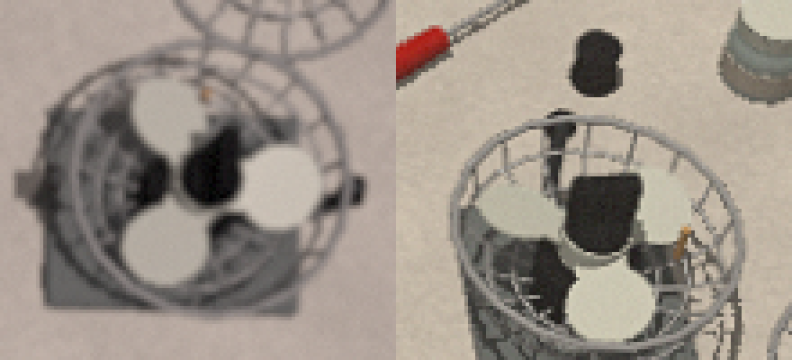

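The enlarged crops confirm three broad round blades around the black nut. It sits near top-view pixel (359,108), about (0.596, -0.24), and is within reach. Next I go above it.

```bash
python3 -m pendant '[[4,-1,0,0],[8,-2,0,0],[12,-3,0,0],[16,-4,0,0],[20,-5,0,0],[24,-6,0,0],[28,-7,0,0],[32,-8,0,0],[36,-9,0,0],[40,-10,0,0],[44,-10.7,0,0],[44,-10.7,0,0]]' 1
python3 - <<'E'
from h import *
for k in range(3): T=tool(); im=imaging.camera("wrist")
T=tool(); im=imaging.camera("wrist"); np.savez("w1.npz",T=T,im=im); print(T)
i=imaging.camera_info("wrist"); C=T@i["tool_from_camera"]
u=proj([[.596,-.24,.148]],i["K"],i["k1"],C)[0]; print(u)
bgr=im[:,:,::-1]; cv2.imwrite("pics/w1.png",bgr)
E
```

```text
time_s: 1.1
eef_pos: [0.6003, -0.2344, 0.2525]
eef_rot: [-0.001, 0.976, 0.218, 0.001]
wrist_force: [-0.1, 0.0, -0.2]
opening: 0.996
grasp_force: 0.0
[[ 9.06790741e-01  4.21578054e-01 -1.57989643e-03  5.95760014e-01]
 [ 4.21579069e-01 -9.06791574e-01  3.60321549e-04 -2.39221565e-01]
 [-1.28073311e-03 -9.92787510e-04 -9.99998687e-01  2.52434113e-01]
 [ 0.00000000e+00  0.00000000e+00  0.00000000e+00  1.00000000e+00]]
[251.92446748 201.6542221 ]
```

View pics/w1.png

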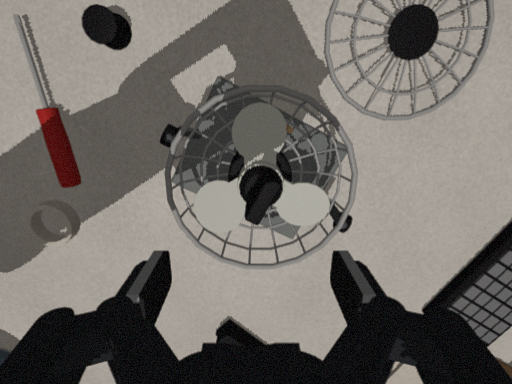

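The wrist view shows the three-bladed fan's nut near (261,195), with the wing pointing roughly down the picture. I'll brighten and enlarge it.

Run:
```python
from h import *
im=np.load("w1.npz")["im"][:,:,::-1]
c=im[155:235,215:305].astype(float)
c=np.uint8(255*np.clip(c/90,0,1)**.6)
cv2.imwrite("pics/w1c.png",cv2.resize(c,None,fx=7,fy=7,interpolation=2))
```

```text
(no output)
```

View pics/w1c.png

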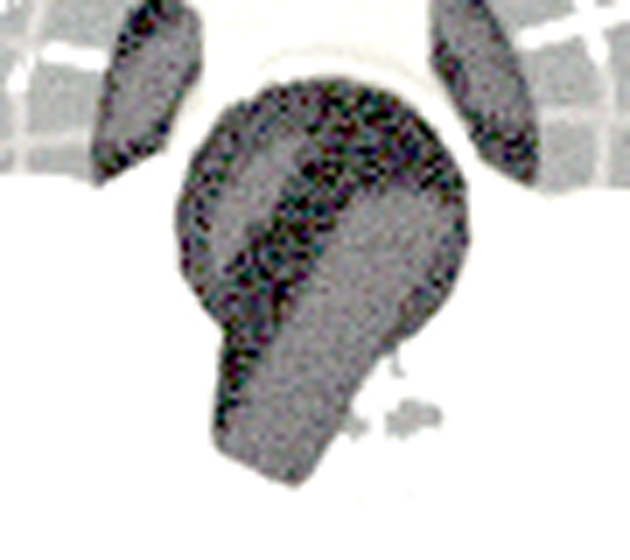

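The crop shows the wing's top face as a bright quad, with corners at about crop pixels (215,440), (297,485), (440,228) and (358,188).

Run:
```python
from h import *
d=np.load("w1.npz"); T=d["T"]; i=imaging.camera_info("wrist"); C=T@i["tool_from_camera"]
q=np.array([[215,440],[297,485],[440,228],[358,188]])/7+[215,155]
P=cast(q,i["K"],i["k1"],C,.148)
e=[np.linalg.norm(P[k]-P[(k+1)%4])*1e3 for k in range(4)]; c=P.mean(0)
v=(P[2]-P[1]+P[3]-P[0]); L=np.linalg.inv(T)
vt=L[:3,:3]@v; print("edges",e,"centre",c,"in tool cm",(L@np.r_[c[:2],.137,1])[:3]*100)
print("wing angle in tool deg",np.degrees(np.arctan2(vt[1],vt[0])),"world",np.degrees(np.arctan2(v[1],v[0])))
# cap circle centre at z .112
p=cast([[215+323/7,155+220/7]],i["K"],i["k1"],C,.112); print("cap",p)
print(ctrl.get_obs()["q"])
```

```text
edges [np.float64(11.915392279088742), np.float64(37.716849387888416), np.float64(11.059054217017726), np.float64(36.84151346250877)] centre [ 0.59809422 -0.24809489  0.148     ] in tool cm [-0.1476333   0.91449058 11.54270769]
wing angle in tool deg 27.066389476899204 world -2.1320968521196795
cap [[ 0.60168133 -0.24732324  0.112     ]]
[-5.67637849e-01  3.28328916e-01  1.42736302e+00 -5.10488369e-04
  1.38721410e+00  5.69652150e-01]
```

The quad's width is about right, but it is 7 mm short along the wing. The cap's centre sits 3.6 mm towards the shaded far end, so the far end blends into the dark. The true centre is near (0.6017, -0.248). I'll turn 27°, shift, descend a little and check from near.

```bash
python3 -m pendant '[[0.1,0.5,1,7],[0.2,1.0,2,14],[0.2,1.1,3.5,21],[0.2,1.1,4,27],[0.2,1.1,4,27],[0.2,1.1,4,27]]' 1
python3 - <<'E'
from h import *
for k in range(2): T=tool(); im=imaging.camera("wrist")
np.savez("w2.npz",T=T,im=im); i=imaging.camera_info("wrist"); C=T@i["tool_from_camera"]
print(T[:3,3])
# expected wing top outline centred on the TCP axis
q=np.array([[-.022,-.007],[.022,-.007],[.022,.007],[-.022,.007],[0,0]])
P=T[:3,3]+q@T[:3,:2].T; P[:,2]=.148
u=proj(P,i["K"],i["k1"],C); print(u.round(1))
x0,y0=(u[4]-[50,50]).astype(int); print(x0,y0)
c=im[y0:y0+100,x0:x0+100,::-1].astype(float); c=np.uint8(255*np.clip(c/90,0,1)**.6)
c=cv2.resize(c,None,fx=6,fy=6,interpolation=2)
cv2.polylines(c,[np.int32((u[:4]-[x0,y0]+.5)*6)],True,(0,0,255),1)
cv2.imwrite("pics/w2c.png",c)
E
```

```text
time_s: 1.8
eef_pos: [0.6013, -0.2501, 0.2132]
eef_rot: [-0.0, 1.0, -0.018, -0.0]
wrist_force: [-0.1, 0.1, 0.3]
opening: 0.997
grasp_force: 0.0
[ 0.60182872 -0.25003074  0.21387306]
[[241.5 247.4]
 [240.9 191.6]
 [261.  191.6]
 [260.3 247.4]
 [250.9 220.5]]
200 170
```

View pics/w2c.png

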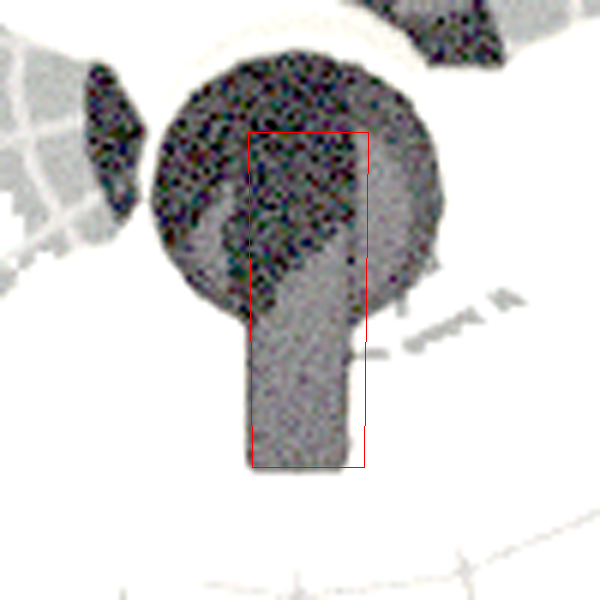

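The predicted outline matches the wing's length and angle. It lies about 1.6 px to the right, so I correct by -0.1 cm in tool y and descend to TCP z = 0.137. The fingertips will then be at 0.115, clear of the cap and rim.

```bash
python3 -m pendant '[[0,-0.1,1.5,0],[0,-0.1,3,0],[0,-0.1,4.5,0],[0,-0.1,6,0],[0,-0.1,7,0],[0,-0.1,7.6,0],[0,-0.1,7.6,0],[0,-0.1,7.6,0],[0,-0.1,7.6,0]]' 1; python3 -m pendant '[[0,0,0,0],[0,0,0,0],[0,0,0,0],[0,0,0,0],[0,0,0,0],[0,0,0,0],[0,0,0,0],[0,0,0,0],[0,0,0,0],[0,0,0,0]]' 0
```

```text
time_s: 2.65
eef_pos: [0.6031, -0.2483, 0.1385]
eef_rot: [0.001, 1.0, -0.019, 0.001]
wrist_force: [-0.1, -0.5, 0.2]
opening: 1.001
grasp_force: 0.0
time_s: 3.48
eef_pos: [0.6025, -0.2488, 0.1377]
eef_rot: [0.001, 1.0, -0.019, 0.0]
wrist_force: [-0.6, -3.8, 0.7]
opening: 0.15
grasp_force: 61.1
```

The fingers hold the wing at 0.15 opening with 61 N. Now I turn it clockwise, which is positive roll.

```bash
python3 -m pendant '[[0,0,0,4],[0,0,0,8],[0,0,0,12],[0,0,0,16],[0,0,0,20],[0,0,0,24],[0,0,0,28],[0,0,0,32],[0,0,0,36],[0,0,0,40],[0,0,0,45],[0,0,0,45]]'; python3 -c "
from bench import ctrl;o=ctrl.get_obs();print(o['q'],o['torque'])"
```

```text
time_s: 4.48
eef_pos: [0.6014, -0.2514, 0.1377]
eef_rot: [0.003, 0.915, -0.402, 0.0]
wrist_force: [-4.5, -13.5, 0.6]
opening: 0.151
grasp_force: 61.0
[-0.57527012  0.46196707  1.49071079 -0.00555325  1.1871496   1.8258469 ] [-2.12956582  0.77840576 -0.05577835]
```

It turns with steady grip and a drag of about 0.06–0.08 N m. A side force of about 14 N towards -y means the true axis is a few mm to -y, so I ease that way while finishing the turn.

```bash
python3 -m pendant '[[0.05,0.1,0,0],[0.1,0.25,0,4],[0.1,0.25,0,8],[0.1,0.25,0,13],[0.1,0.25,0,18],[0.1,0.25,0,23],[0.1,0.25,0,28],[0.1,0.25,0,33],[0.1,0.25,0,38],[0.1,0.25,0,43],[0.1,0.25,0,46],[0.1,0.25,0,46]]'; python3 -m pendant '[[0,0,0,0],[0,0,0,0],[0,0,0,0]]'
```

```text
time_s: 5.48
eef_pos: [0.5987, -0.2527, 0.1377]
eef_rot: [-0.003, -0.686, 0.727, 0.001]
wrist_force: [-13.2, -9.4, 6.7]
opening: 0.154
grasp_force: 61.9
time_s: 5.73
eef_pos: [0.5987, -0.2527, 0.1376]
eef_rot: [-0.003, -0.687, 0.726, 0.001]
wrist_force: [-12.6, -9.3, 7.5]
opening: 0.154
grasp_force: 61.9
```

It has turned about 91°. I release, lift straight up and check.

```bash
python3 -m pendant '[[0,0,0,0],[0,0,0,0],[0,0,0,0],[0,0,0,0],[0,0,0,0],[0,0,0,0],[0,0,0,0],[0,0,0,0]]' 1; python3 -m pendant '[[0,0,-1,0],[0,0,-2.5,0],[0,0,-4.5,0],[0,0,-6.5,0],[0,0,-8.5,0],[0,0,-10,0],[0,0,-10,0],[0,0,-10,0]]' 1
python3 - <<'E'
from h import *
for k in range(2): T=tool(); im=imaging.camera("wrist")
print(T[:3,3],T[:3,0],ctrl.get_obs()["wrist_force"])
c=im[130:260,180:320,::-1].astype(float); c=np.uint8(255*np.clip(c/120,0,1)**.6)
cv2.imwrite("pics/w3c.png",cv2.resize(c,None,fx=4,fy=4,interpolation=2))
E
```

```text
time_s: 6.4
eef_pos: [0.6014, -0.2501, 0.1373]
eef_rot: [0.0, -0.688, 0.726, 0.0]
wrist_force: [0.4, 0.2, 0.9]
opening: 1.0
grasp_force: 0.0
time_s: 7.07
eef_pos: [0.6019, -0.2506, 0.2388]
eef_rot: [0.0, -0.687, 0.726, -0.001]
wrist_force: [0.3, 0.4, 0.2]
opening: 0.999
grasp_force: 0.0
[ 0.60112699 -0.25017312  0.23713205] [-5.48440423e-02 -9.98494932e-01 -4.94313357e-05] [ 0.08369929 -0.72324144 -0.06343438]
```

View pics/w3c.png

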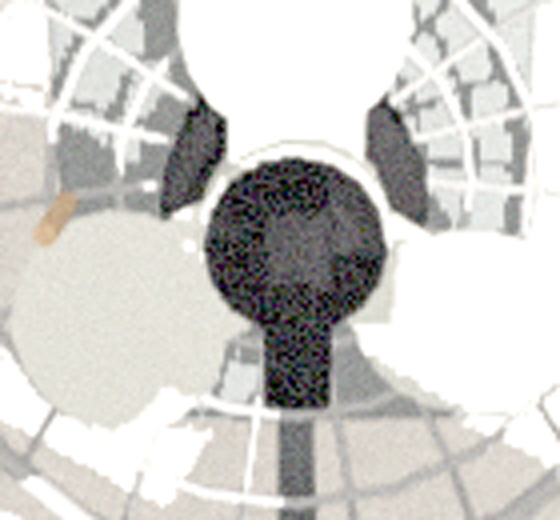

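The wing still points straight down the picture, aligned with the tool after the turn of about 91° clockwise. The gripper is clear and reads almost no force.

```bash
python3 -c "
from bench import workorder; print(workorder.hand_in())"
```

```text
the job is handed in; nothing more can be done
None
```

The three-bladed fan's nut is slackened about a quarter turn (about 91° clockwise) and released, the five-bladed fan's nut was not touched, and the job is handed in at about 7 s.

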